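# Change floats at the inspection camera

## Robot

A 6-joint arm with a two-finger parallel gripper is mounted at the origin on a cart in front of the work surface, level with it; the furniture and walls round the work are solid. World frame = base frame: x ahead of the robot, y to its left, z up, the work surface at z = 0. Lengths are in m, angles in degrees, forces in N, time in s.
With the tool pointing down it reaches from about 0.3 to 0.875 m from the base axis. Payload 6.4 kg.
Tool frame: the origin (TCP) lies on the centre line of the jaws, within the pads' length; the fingertips stand 19 mm ahead of it and the grasp point (between the pads) is the TCP; z points along the fingers, y is the line along which they close (so a half turn about z gives the same grasp; the last joint's range is limited). The gripper opens to 85 mm and grips with 20 to 120 N. Pads are 22 mm wide; open, the fingers measure 114 mm over their backs; the gripper's body (76 mm by 85 mm) begins 54 mm behind the grasp point. The pads swing forward as they close: fully open they stand 13 mm farther back than shut.
Start: joints at [-77.596, 10.359, 92.074, -0, 77.567, -11.82], TCP at [0.236, -0.524, 0.25] pointing down, gripper open.
Joint ranges: [-171.53, 171.53], [-51.25, 118.39], [17.06, 147.69], [-65.23, 245.23], [0, 150.52], [-178.68, 178.68]. Speed limits (degrees/s): [147.25, 147.25, 172.46, 180, 180, 180].

## Interface

Orientations are given as a 3x3 rotation matrix whose columns are the frame's x, y, z axes.
In Python, from plant import r, optics gives the robot as it stands.
- The arm moves only by the tool servo_tool, never from a script. Its arguments are lists of equal length, an entry for each row: "linear": the shift along the tool's x, y, z in cm, a list of three; "rotation": the turn, a rotation vector about the tool's x, y, z in rad, a list of three; "gripper": the finger opening in cm, from 0 to 8.54. In form: {"linear": [[tx, ty, tz], ...], "rotation": [[rx, ry, rz], ...], "gripper": [gripper, ...]}. A call has 1 to 12 rows; each row is the pose to reach, as a shift and turn from the pose commanded when the call began, along the tool's axes at that moment; what a row does not reach only later rows make up. A row lasts 1/10 s, in which the tool goes at most 50 mm and 8.59 degrees, less where a joint would pass 70% of its speed; a pose out of reach is approached as far as the arm can. A call with a gripper value outside its range is refused whole. The fingers move at their own pace and stop on an object; "grip_force" is the grip in N (left out, the last holds). Time passes only in rows, so rows that repeat a pose let the fingers close. It gives the time, the measured TCP pose, the force, the opening and the grip force at its end, in the units of the state.
- r.get_state(): the state, without advancing time (a new reading comes with each control period).
- optics.read_camera(name): name is "side" or "top" or "wrist"; returns the picture (420x560x3 uint8, red, green, blue); there is no depth.
- optics.calibration(name): a dict with "camera_matrix" (3x3 intrinsics, pixels), "R" (3x3) and "t" (3): a world point X has camera coordinates R X + t. Camera axes: x right, y down, z forward; pixel columns grow to the right and rows downward; lengths in m; the calibration is good to about 2 mm. A picture is of the moment at which its call begins: read the wrist's pose just before it. calibration takes no time and is no camera call; for the wrist camera it gives the pose at the moment of the call.
- r.sign_off(): hands the job in; it is judged then, once.
The state is a dict: "clock": time; "joint_pos": joint angles; "qvel": joint speeds; "joint_torque": joint torques, N m; "tool_pos": TCP position; "ee_rot": TCP orientation; "force": force on the tool from outside, world axes, zero at the start; "ft_torque": the same for the moment, N m; "gripper_width": finger opening in m; "grip_force": force on a finger pad.
Only numpy, scipy, OpenCV 4.12 (cv2) and the standard library are available. Lean on these libraries where they do the work, as an engineer would, in place of code of your own. Each camera call takes 0.05 s, during which the arm holds its last target. There are 200 camera calls.

## Task

I am checking the brass feet of the waggler floats in the wooden rack. The yellow-tipped one is done: drop it foot down into the grey storage tube, then take the red-tipped one and hold it up to the inspection camera, in line with the barrel, its brass foot pointing straight into the middle of the lens from 50 mm away. Finish while still holding it there in the air, steady; never touch the camera, and leave the green-tipped float in the rack and the other things on the table where they are.

Things in the scene. Friction and masses are not known exactly. Their poses are not given: they have to be found in the camera images.
- float_yellow: Waggler fishing float, yellow tip, round, 130 mm long, ~25 g. Origin: centre of the foot's underside; z runs from foot to tip. Brass foot 12 mm dia (0-12 mm), stem 10 mm dia (to 45), wooden body (45-104; an even 18 mm dia from 56 to 94: grip there), thin antenna, coloured tip (114-130). Starts foot down in one of the rack's holes (which one varies), leaning up to 5 degrees. Goes into the tube.
- float_red: Waggler fishing float, red tip, round, 130 mm long, ~25 g. Origin: centre of the foot's underside; z runs from foot to tip. Brass foot 12 mm dia (0-12 mm), stem 10 mm dia (to 45), wooden body (45-104; an even 18 mm dia from 56 to 94: grip there), thin antenna, coloured tip (114-130). Starts foot down in one of the rack's holes (which one varies), leaning up to 5 degrees. To be shown to the camera.
- float_green: Waggler fishing float, green tip, round, 130 mm long, ~25 g. Origin: centre of the foot's underside; z runs from foot to tip. Brass foot 12 mm dia (0-12 mm), stem 10 mm dia (to 45), wooden body (45-104; an even 18 mm dia from 56 to 94: grip there), thin antenna, coloured tip (114-130). Starts foot down in one of the rack's holes (which one varies), leaning up to 5 degrees. Stays in the rack.
- rack: Fixed wooden block, 50 (x) x 180 (y) x 50 mm high, origin at the centre of its underside. Three round holes of 14 mm in its top at y = -60, 0 and +60 mm on its centre line, 42 mm deep (hole floors 8 mm above the table); a float's body from 42 mm above its foot upward stands out above the block.
- tube: Fixed grey storage tube standing upright on a round foot of 60 mm diameter; origin at the centre of its underside. Bore 22 mm, outer diameter 32 mm, rim 68 mm above the table, inner floor 8 mm above the table; empty at the start.
- camera: Fixed inspection camera. Grey base 90 (x) x 85 (y) x 14 mm, origin at the centre of its underside; two cheeks to 98 mm high, 30 mm either side, carry a black barrel, 38 mm dia, with a white ring light, 48 mm dia, round the lens. The barrel looks up, leaning 0.35 to 0.6 rad from vertical toward the base's own -x (roughly the robot).
- lens (a point): Centre of the camera's lens, flush with the front of the ring light; about 0.13 m above the table. Its z axis points out of the lens along the viewing direction (up and toward the robot). The barrel's tilt does not change unless it is pushed.
- plug_red: Loose red-and-white plug lure lying on the table, 65 x 90 x 20 mm, origin at the centre of its underside. Bystander.
- shot_tin: Loose round red-brown tin, 51 mm diameter, 19 mm high, origin at the centre of its underside. Bystander.
- line_spool_a: Loose blue spool of line lying flat, 64 mm diameter, 23 mm high, origin at the centre of its underside. Bystander.
Things that resemble listed ones, but are neither listed nor needed, are in the scene too. Leave any purple look-alike of the float_red alone.

How it is judged:
By the outcome, as a careful person would: the job done as asked, in the order asked, and still so for the second after the job is handed in, while the arm keeps its last pose, push and grip.
It also fails if it takes over 64 s, if anything falls off the work surface, if the arm or the gripper's body presses on something with over 40 N, if the wrist force passes 120 N, or if a joint passes its speed limit or range.

## Working session

There is one attempt and no reset: what is moved stays moved. The work goes in short steps, Python scripts to look and compute and a tool call to move; the robot and the scene stay as the last step left them, time stands still between calls to the robot, and variables do not carry over. Pictures are saved under pics/ and viewed, at most 10 in all, crops included, and the job is handed in when it is done.

Besides the shell and the picture viewer there is one more tool, called by a JSON object that holds its "name" and its "arguments". servo_tool: Moves the arm, as the interface text tells. Its arguments: {"type":"object","properties":{"linear":{"type":"array","items":{"type":"array","items":{"type":"number"}}},"rotation":{"type":"array","items":{"type":"array","items":{"type":"number"}}},"gripper":{"type":"array","items":{"type":"number"}},"grip_force":{"type":"number"}},"required":["linear","rotation","gripper"]}

```bash
ls; mkdir -p pics
python3 - <<'E'
from plant import r, optics
import cv2, numpy as np
np.set_printoptions(precision=4,suppress=True)
for n in ["side","top"]:
    im=optics.read_camera(n); cv2.imwrite(f"pics/{n}0.png",im[:,:,::-1])
    c=optics.calibration(n); print(n,c["camera_matrix"],c["R"],c["t"])
c=optics.calibration("wrist"); s=r.get_state(); print(s)
R,t=np.array(c["R"]),np.array(c["t"]);T=np.array(s["ee_rot"])
print("cam in tool", T.T@(-R.T@t-np.array(s["tool_pos"])), R@T)
E
```

```text
pics
side [[409.2236   0.     281.639 ]
 [  0.     409.2236 208.258 ]
 [  0.       0.       1.    ]] [[ 0.9979 -0.0634  0.0115]
 [-0.013  -0.3732 -0.9277]
 [ 0.0631  0.9256 -0.3732]] [-0.4873  0.0965  0.8691]
top [[492.1797   0.     280.5245]
 [  0.     492.1797 202.6398]
 [  0.       0.       1.    ]] [[-0.0097 -1.      0.0021]
 [-0.9879  0.0093 -0.1551]
 [ 0.1551 -0.0036 -0.9879]] [-0.0255  0.5184  1.1933]
{'clock': 0.1, 'joint_pos': array([-77.5947,  10.3991,  92.126 ,   0.0024,  77.5664, -11.8201]), 'qvel': array([ 0.0731, -0.0859, -0.0636, -0.0347,  0.0586,  0.1426]), 'joint_torque': array([ -0.0001, -44.5876, -35.2239,  -0.0002,   0.0041,   0.    ]), 'tool_pos': array([ 0.2359, -0.5239,  0.2495]), 'ee_rot': array([[ 0.9119,  0.4103, -0.0003],
       [ 0.4103, -0.9119,  0.0016],
       [ 0.0004, -0.0016, -1.    ]]), 'force': array([ 0.2961, -0.251 , -0.5867]), 'ft_torque': array([-0.0101,  0.0185, -0.0042]), 'grip_force': 0.0, 'gripper_width': 0.08503035842184416}
cam in tool [ 0.073   0.0001 -0.1241] [[ 0.0016  1.      0.0001]
 [-0.9584  0.0016 -0.2853]
 [-0.2853  0.0004  0.9584]]
```

View pics/top0.png

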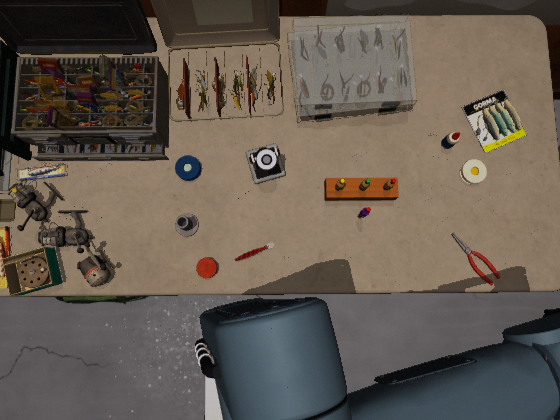

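View pics/side0.png

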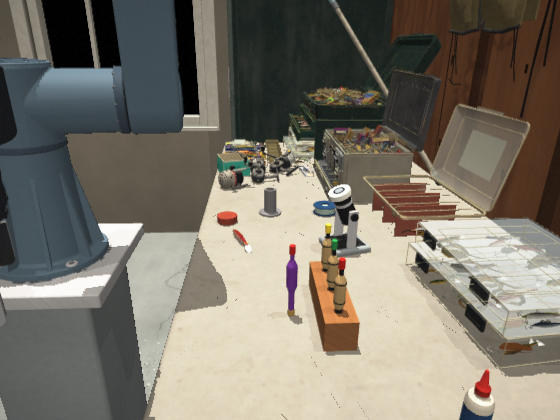

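The top view shows yellow (340,183), green (367,183) and red (391,183) in the rack, and the purple decoy at (365,212). The tube is at (187,225) and the inspection camera's ring at (266,160). The side view confirms red is nearest to it, with the ring near (341,190).

```bash
cat > h.py <<'E'
from plant import r, optics
import cv2, numpy as np
np.set_printoptions(precision=4,suppress=True)
def ray(c,p):
    K,R,t=[np.array(c[k]) for k in("camera_matrix","R","t")]
    d=R.T@np.linalg.inv(K)@np.array([p[0],p[1],1.]); return -R.T@t,d/np.linalg.norm(d)
def plane(c,p,z):
    o,d=ray(c,p); return o+d*(z-o[2])/d[2]
def tri(obs):
    A=np.zeros((3,3));b=np.zeros(3);P=[]
    for c,p in obs:
        o,d=ray(c,p);M=np.eye(3)-np.outer(d,d);A+=M;b+=M@o;P.append((M,o))
    x=np.linalg.solve(A,b); return x,[np.linalg.norm(M@(x-o)) for M,o in P]
def blobs(im,lo,hi,roi=None,amin=8):
    h=cv2.cvtColor(im,cv2.COLOR_RGB2HSV); m=cv2.inRange(h,np.array(lo),np.array(hi))
    if roi: z=np.zeros_like(m);x0,y0,x1,y1=roi;z[y0:y1,x0:x1]=255;m&=z
    n,l,s,c=cv2.connectedComponentsWithStats(m)
    return [(c[i].round(1).tolist(),s[i].tolist()) for i in range(1,n) if s[i][4]>=amin],m
def proj(c,X):
    K,R,t=[np.array(c[k]) for k in("camera_matrix","R","t")]
    q=K@(R@np.array(X)+t); return q[:2]/q[2]
E
python3 - <<'E'
from h import *
T=cv2.imread("pics/top0.png")[:,:,::-1];S=cv2.imread("pics/side0.png")[:,:,::-1]
ct,cs=optics.calibration("top"),optics.calibration("side")
cols={"yellow":((22,150,120),(35,255,255)),"green":((45,120,60),(80,255,255)),"red":((0,200,110),(6,255,255))}
for k,(a,b) in cols.items():
    print(k,"T",blobs(T,a,b,(320,172,405,200),3)[0],"S",blobs(S,a,b,(310,215,360,290),3)[0])
print("rack",blobs(T,(5,120,60),(20,255,255),(315,165,410,210),40)[0])
big=np.hstack([cv2.resize(T[170:245,160:210],None,fx=6,fy=6,interpolation=2),cv2.resize(T[130:195,235:295],(415,450),interpolation=2)])
cv2.imwrite("pics/cropT.png",big[:,:,::-1])
cv2.imwrite("pics/cropS.png",cv2.resize(S[175:355,255:375],None,fx=3.3,fy=3.3,interpolation=2)[:,:,::-1])
E
```

```text
yellow T [([342.3, 180.5], [341, 179, 4, 4, 14])] S [([328.0, 228.0], [326, 224, 5, 10, 45])]
green T [([367.8, 180.5], [366, 179, 4, 4, 13])] S [([334.4, 243.9], [332, 239, 6, 11, 62])]
red T [([393.6, 179.9], [392, 178, 4, 5, 13])] S [([341.8, 263.5], [339, 258, 6, 12, 58])]
rack [([361.7, 187.6], [326, 177, 73, 21, 1324])]
```

View pics/cropT.png

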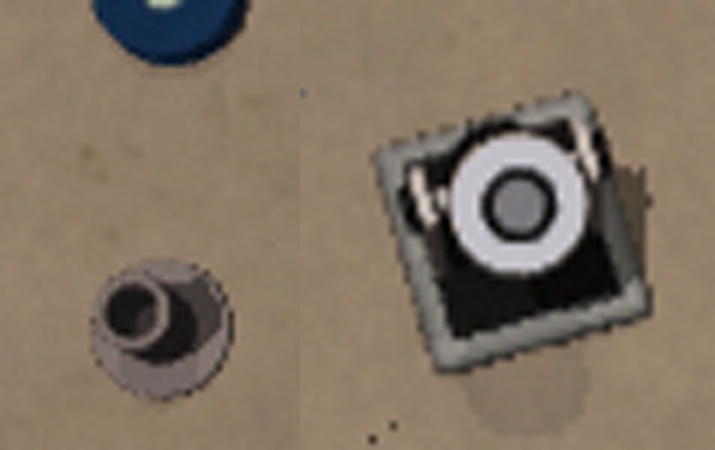

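View pics/cropS.png

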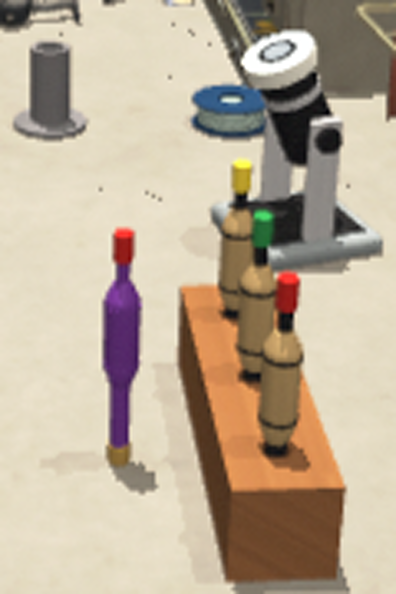

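Crops: the tube rim is at about (182.3,222.3) in the top view. The ring centre is at about (266.7,159.3) in the top view and (340,191) in the side view. The camera base is yawed about 15°, and the purple float stands free in front of the rack.

Run:
```python
from h import *
ct,cs=optics.calibration("top"),optics.calibration("side")
for k,a,b in[("y",(342.3,180.5),(328,228)),("g",(367.8,180.5),(334.4,243.9)),("r",(393.6,179.9),(341.8,263.5)),("lens",(266.7,159.3),(340.2,190.5)),("purple",(367,209.5),(292.3,248.5))]:
    print(k,*tri([(ct,a),(cs,b)]))
print("tube",plane(ct,(182.3,222.3),.068), "foot",plane(ct,(160+163/6,170+328/6),.004))
T=cv2.imread("pics/top0.png")[:,:,::-1]
_,m=blobs(T,(5,120,60),(20,255,255),(315,165,410,210),40)
print(cv2.minAreaRect(cv2.findNonZero(m)))
# rack top corners in side view
f=lambda x,y:(255+x/3.3,175+y/3.3)
for p in[(180,288),(232,490),(345,488)]:print("racktop",plane(cs,f(*p),.05))
# base corners top view
g=lambda x,y:(235+(x-300)*60/415,130+y*65/450)
for p in[(375,155),(583,93),(652,312),(440,370)]:print("base",plane(ct,g(*p),.014))
```

```text
y [ 0.5547 -0.1751  0.1307] [np.float64(0.0003085742671686642), np.float64(0.0003085742671685106)]
g [ 0.5544 -0.2347  0.1308] [np.float64(5.522453948880206e-05), np.float64(5.5224539488814867e-05)]
r [ 0.5546 -0.2951  0.1304] [np.float64(0.000768918808924838), np.float64(0.0007689188089248723)]
lens [0.6082 0.0011 0.1349] [np.float64(0.0016867006272087081), np.float64(0.0016867006272090106)]
purple [ 0.488  -0.2319  0.1226] [np.float64(0.0008617922481353718), np.float64(0.0008617922481352417)]
tube [0.4676 0.2091 0.068 ] foot [0.469  0.2092 0.004 ]
((361.0035400390625, 188.646240234375), (22.9931583404541, 73.85607147216797), 88.60282135009766)
racktop [ 0.5294 -0.1482  0.05  ]
racktop [ 0.5295 -0.3244  0.05  ]
racktop [ 0.5788 -0.3254  0.05  ]
base [0.6555 0.0584 0.014 ]
base [ 0.6789 -0.0201  0.014 ]
base [ 0.5943 -0.0452  0.014 ]
base [0.573  0.0341 0.014 ]
```

```bash
cat >> h.py <<'E'
from scipy.spatial.transform import Rotation as Ro
def down(th):
    c,s=np.cos(np.radians(th)),np.sin(np.radians(th)); return np.array([[c,s,0],[s,-c,0],[0,0,-1.]])
def go(p,Rt):
    s=r.get_state();T=np.array(s["ee_rot"]);d=np.array(p)-s["tool_pos"]
    print("lin cm",T.T@d*100,"rot",Ro.from_matrix(T.T@Rt).as_rotvec(),"rows",np.linalg.norm(d)/.05,"t",s["clock"])
E
python3 -c "
from h import *
go((.5545,-.1765,.22),down(90))"
```

```text
lin cm [ 43.3108 -18.6014   2.9908] rot [-0.0012 -0.0012 -1.148 ] rows 9.446226621557555 t 0.1
```

{"name": "servo_tool", "arguments": {"linear": [[43.31,-18.6,2.99],[43.31,-18.6,2.99],[43.31,-18.6,2.99],[43.31,-18.6,2.99],[43.31,-18.6,2.99],[43.31,-18.6,2.99],[43.31,-18.6,2.99],[43.31,-18.6,2.99],[43.31,-18.6,2.99],[43.31,-18.6,2.99],[43.31,-18.6,2.99],[43.31,-18.6,2.99]], "rotation": [[-0.001,-0.001,-1.148],[-0.001,-0.001,-1.148],[-0.001,-0.001,-1.148],[-0.001,-0.001,-1.148],[-0.001,-0.001,-1.148],[-0.001,-0.001,-1.148],[-0.001,-0.001,-1.148],[-0.001,-0.001,-1.148],[-0.001,-0.001,-1.148],[-0.001,-0.001,-1.148],[-0.001,-0.001,-1.148],[-0.001,-0.001,-1.148]], "gripper": [8.5,8.5,8.5,8.5,8.5,8.5,8.5,8.5,8.5,8.5,8.5,8.5]}}

```text
clock: 1.3
tool_pos: [0.5543, -0.1768, 0.2198]
ee_rot: [[-0.001, 1.0, -0.001], [1.0, 0.001, -0.001], [-0.001, -0.001, -1.0]]
force: [-0.3, 0.7, -1.0]
gripper_width: 0.0848
grip_force: 0.0
```

Run:
```python
from h import *
s=r.get_state();c=optics.calibration("wrist");im=optics.read_camera("wrist");cv2.imwrite("pics/w1.png",im[:,:,::-1])
np.savez("w1.npz",**c);print(s["clock"],s["tool_pos"],s["ee_rot"],s["joint_pos"],s["qvel"])
cols={"yellow":((22,150,120),(35,255,255)),"green":((45,120,60),(80,255,255)),"red":((0,200,110),(6,255,255))}
for k,(a,b) in cols.items():
  for p,st in blobs(im,a,b,None,40)[0]: print(k,p,st,plane(c,p,.130))
go((.5545,-.1765,.22),down(90))
```

```text
1.3 [ 0.5543 -0.1768  0.2198] [[-0.0013  1.     -0.001 ]
 [ 1.      0.0013 -0.0012]
 [-0.0012 -0.001  -1.    ]] [-29.3246  12.849   92.7754  -0.0905  74.3931 -29.3763] [-1.9813 -0.6222  0.2176 -0.0231  0.0034 -0.0439]
yellow [281.5, 224.0] [274, 217, 16, 15, 168] [ 0.555  -0.1769  0.13  ]
green [281.1, 314.5] [274, 309, 15, 12, 146] [ 0.555 -0.239  0.13 ]
red [178.8, 307.0] [173, 301, 14, 12, 84] [ 0.4889 -0.2337  0.13  ]
lin cm [0.0954 0.0522 0.    ] rot [-0.0008  0.0013 -0.    ] rows 0.021744987861057212 t 1.35
```

View pics/w1.png

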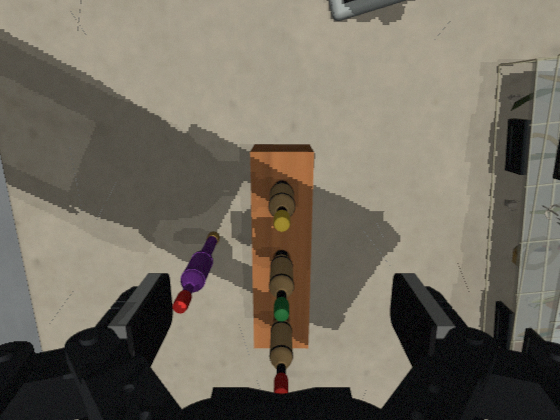

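The wrist view shows yellow under the tool with its tip at (281,224), green (281,310) and red (281,383) in line, and purple to the left at (180,303), clear of the jaws. I'll descend on yellow and grip it.

{"name": "servo_tool", "arguments": {"linear": [[0.03,0.05,5],[0.03,0.05,9],[0.03,0.05,12.65],[0.03,0.05,12.65],[0.03,0.05,12.65],[0.03,0.05,12.65],[0.03,0.05,12.65],[0.03,0.05,12.65],[0.03,0.05,12.65],[0.03,0.05,12.65],[0.03,0.05,12.65],[0.03,0.05,12.65]], "rotation": [[-0.001,0.001,0],[-0.001,0.001,0],[-0.001,0.001,0],[-0.001,0.001,0],[-0.001,0.001,0],[-0.001,0.001,0],[-0.001,0.001,0],[-0.001,0.001,0],[-0.001,0.001,0],[-0.001,0.001,0],[-0.001,0.001,0],[-0.001,0.001,0]], "gripper": [8.5,8.5,8.5,4,1,1,1,1,1,1,1,1], "grip_force": 30}}

```text
clock: 2.55
tool_pos: [0.5563, -0.1776, 0.0962]
ee_rot: [[-0.0, 1.0, 0.004], [1.0, 0.0, -0.002], [-0.002, 0.004, -1.0]]
force: [-1.5, 0.6, 6.3]
gripper_width: 0.017
grip_force: 29.1
```

{"name": "servo_tool", "arguments": {"linear": [[0,0,0],[0,0,0],[0,0,0],[0,0,-2],[0,0,-5],[0,0,-9],[0,0,-13],[0,0,-13],[0,0,-13]], "rotation": [[0,0,0],[0,0,0],[0,0,0],[0,0,0],[0,0,0],[0,0,0],[0,0,0],[0,0,0],[0,0,0]], "gripper": [1,1,1,1,1,1,1,1,1]}}

```text
clock: 3.45
tool_pos: [0.5557, -0.1772, 0.2259]
ee_rot: [[-0.0, 1.0, 0.005], [1.0, 0.0, -0.002], [-0.002, 0.005, -1.0]]
force: [-0.4, 0.1, -0.4]
gripper_width: 0.0169
grip_force: 29.8
```

Run:
```python
from h import *
go((.4676,.2091,.22),down(90))
```

```text
lin cm [38.6314 -8.8082  0.4656] rot [0.0047 0.0022 0.0002] rows 7.925112478485752 t 3.45
```

{"name": "servo_tool", "arguments": {"linear": [[38.6,-8.8,0.5],[38.6,-8.8,0.5],[38.6,-8.8,0.5],[38.6,-8.8,0.5],[38.6,-8.8,0.5],[38.6,-8.8,0.5],[38.6,-8.8,0.5],[38.6,-8.8,0.5],[38.6,-8.8,0.5],[38.6,-8.8,0.5],[38.6,-8.8,0.5],[38.6,-8.8,0.5]], "rotation": [[0.005,0.002,0],[0.005,0.002,0],[0.005,0.002,0],[0.005,0.002,0],[0.005,0.002,0],[0.005,0.002,0],[0.005,0.002,0],[0.005,0.002,0],[0.005,0.002,0],[0.005,0.002,0],[0.005,0.002,0],[0.005,0.002,0]], "gripper": [1,1,1,1,1,1,1,1,1,1,1,1]}}

```text
clock: 4.65
tool_pos: [0.4672, 0.2078, 0.2182]
ee_rot: [[0.002, 1.0, -0.004], [1.0, -0.002, 0.001], [0.001, -0.004, -1.0]]
force: [0.2, 0.0, 0.8]
gripper_width: 0.0164
grip_force: 29.8
```

Run:
```python
from h import *
s=r.get_state();print(s["clock"],s["tool_pos"],s["joint_pos"])
c=optics.calibration("wrist");np.savez("w2.npz",**c);w=optics.read_camera("wrist");cv2.imwrite("pics/w2.png",w[:,:,::-1])
sd=optics.read_camera("side");cv2.imwrite("pics/s2.png",sd[:,:,::-1])
cs=optics.calibration("side")
print(proj(cs,s["tool_pos"]),proj(c,s["tool_pos"]-[0,0,.088]),proj(c,(.4676,.2091,.068)))
x,y=proj(cs,s["tool_pos"]-[0,0,.06]).astype(int);print(x,y)
cr=cv2.resize(sd[y-55:y+55,x-40:x+40],None,fx=5,fy=5,interpolation=2)
cv2.imwrite("pics/v2.png",np.hstack([w[:,80:480],cv2.resize(cr,(305,420))])[:,:,::-1]);print(x,y)
```

```text
4.65 [0.4672 0.2078 0.2182] [ 10.5827   4.1549 102.8637   0.1257  73.2196  10.6655]
[268.7808 131.4323] [280.7924 225.049 ] [281.6322 196.7304]
268 155
268 155
```

View pics/v2.png

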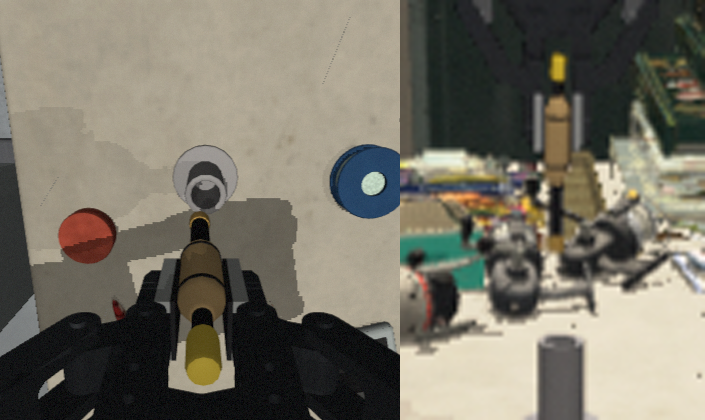

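The wrist view shows the tube rim at about (286,191) and the float's foot end at about (280,213). The side view shows the float upright in x, with its tip at about (269.5,115) and foot at (269.2,165). I'll triangulate the tip and foot.

Run:
```python
from h import *
cw=dict(np.load("w2.npz"));cs=optics.calibration("side")
w=cv2.imread("pics/w2.png")[:,:,::-1];sd=cv2.imread("pics/s2.png")[:,:,::-1]
a=blobs(w,(18,120,60),(35,255,255),(240,150,330,400),10)[0];print(a)
b=blobs(sd,(15,120,60),(35,255,255),(250,100,290,185),4)[0];print(b)
h=cv2.cvtColor(w,cv2.COLOR_RGB2GRAY)
print("foot",*tri([(cw,(280,215)),(cs,(269.2,164.5))]))
print("tip",*tri([(cw,(283.5,357)),(cs,(269.5,117.5))]))
print("tube rim w",plane(cw,(286,191),.068))
```

```text
[([278.9, 217.2], [270, 212, 20, 15, 135]), ([275.6, 248.4], [274, 246, 4, 5, 10]), ([288.3, 248.9], [287, 247, 4, 6, 10]), ([281.2, 254.5], [277, 251, 9, 9, 25]), ([295.6, 257.9], [294, 255, 5, 8, 14]), ([265.0, 268.8], [263, 267, 5, 6, 13]), ([288.1, 268.4], [285, 266, 7, 6, 14]), ([262.6, 277.1], [260, 274, 7, 8, 13]), ([294.3, 286.8], [292, 282, 5, 11, 16]), ([273.2, 291.9], [269, 287, 9, 10, 19]), ([261.6, 293.7], [258, 292, 9, 5, 14]), ([268.8, 305.1], [266, 304, 6, 4, 10]), ([296.4, 307.8], [292, 305, 10, 7, 19]), ([282.7, 354.9], [265, 324, 37, 62, 1828])]
[([269.0, 117.3], [267, 114, 5, 8, 34]), ([269.3, 127.9], [268, 126, 4, 5, 9]), ([268.5, 134.3], [267, 132, 4, 6, 12]), ([288.5, 150.5], [288, 150, 2, 2, 4]), ([252.9, 154.2], [250, 152, 7, 4, 14]), ([262.6, 155.2], [260, 152, 6, 7, 24]), ([268.6, 163.1], [267, 161, 4, 5, 17])]
foot [0.4677 0.2146 0.132 ] [np.float64(0.0008699798400324601), np.float64(0.0008699798400325589)]
tip [0.4688 0.2097 0.2519] [np.float64(0.00026226441583018556), np.float64(0.0002622644158302783)]
tube rim w [0.4709 0.2136 0.068 ]
```

{"name": "servo_tool", "arguments": {"linear": [[-0.1,0.3,1],[-0.1,0.3,3],[-0.1,0.3,4.5],[-0.1,0.3,4.5],[-0.1,0.3,4.5],[-0.1,0.3,4.5]], "rotation": [[0,0,0],[0,0,0],[0,0,0],[0,0,0],[0,0,0],[0,0,0]], "gripper": [1,1,1,1,1,1]}}

```text
clock: 5.35
tool_pos: [0.4705, 0.2081, 0.1744]
ee_rot: [[0.0, 1.0, -0.002], [1.0, -0.0, 0.002], [0.002, -0.002, -1.0]]
force: [-0.7, -0.5, 0.5]
gripper_width: 0.0172
grip_force: 29.8
```

Run:
```python
from h import *
s=r.get_state();print(s["clock"],s["tool_pos"],s["gripper_width"])
c=optics.calibration("wrist");np.savez("w3.npz",**c);w=optics.read_camera("wrist");cv2.imwrite("pics/w3.png",w[:,:,::-1])
sd=optics.read_camera("side");cv2.imwrite("pics/s3.png",sd[:,:,::-1])
x,y=proj(optics.calibration("side"),s["tool_pos"]-[0,0,.08]).astype(int);print(x,y)
cr=cv2.resize(sd[y-40:y+40,x-30:x+30],(360,480),interpolation=2)
cv2.imwrite("pics/v3.png",np.hstack([cv2.resize(w[130:290,210:350],(420,480),interpolation=2),cr])[:,:,::-1])
```

```text
5.35 [0.4705 0.2081 0.1744] 0.017199891405898747
270 179
```

View pics/v3.png

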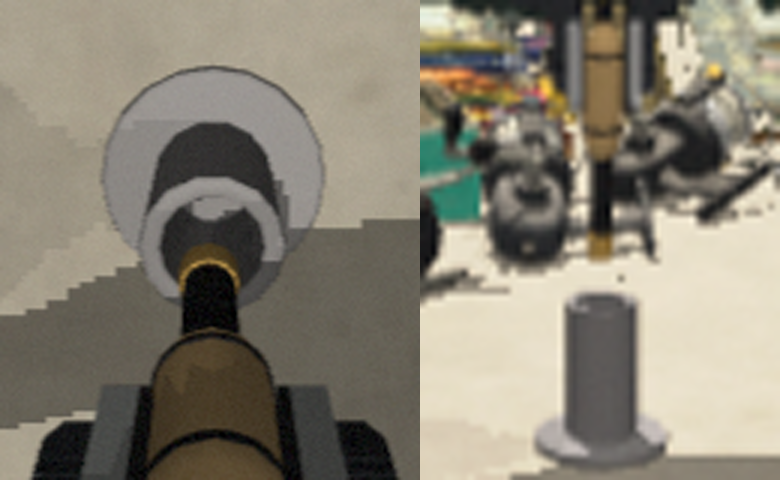

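Side and wrist agree in x: foot at crop column 600 against tube 601, and 209 against 212 in the wrist crop. The foot underside is at about wrist pixel (279.7,214) and the rim centre at about (281.2,210.5).

Run:
```python
from h import *
cw=dict(np.load("w3.npz"))
w=cv2.imread("pics/w3.png")[:,:,::-1]
print(blobs(w,(18,120,60),(35,255,255),(250,190,310,240),20)[0])
for p in[(210+142/3,130+241/3),(210+288/3,130+241/3),(210+214/3,130+178/3),(210+214/3,130+241/3),(210+270/3,130+300/3)]:print("rim",plane(cw,p,.068))
for z in(.083,.086):print("foot",plane(cw,(279.7,214),z))
```

```text
[([278.7, 217.0], [269, 211, 21, 16, 145])]
rim [0.4556 0.2118 0.068 ]
rim [0.4868 0.2119 0.068 ]
rim [0.471  0.2257 0.068 ]
rim [0.471  0.2119 0.068 ]
rim [0.4832 0.1985 0.068 ]
foot [0.47  0.214 0.083]
foot [0.47  0.215 0.086]
```

{"name": "servo_tool", "arguments": {"linear": [[0,0.05,0],[0,0.05,0],[0,0.05,0.8],[0,0.05,1.6],[0,0.05,2.4],[0,0.05,3],[0,0.05,3.6],[0,0.05,3.6]], "rotation": [[0,-0.04,0],[0,-0.04,0],[0,-0.04,0],[0,-0.04,0],[0,-0.04,0],[0,-0.04,0],[0,-0.04,0],[0,-0.04,0]], "gripper": [1,1,1,1,1,1,1,1]}}

```text
clock: 6.25
tool_pos: [0.4695, 0.2081, 0.1365]
ee_rot: [[-0.0, 1.0, -0.006], [0.999, -0.0, -0.039], [-0.039, -0.006, -0.999]]
force: [-0.6, -0.5, -1.0]
gripper_width: 0.0169
grip_force: 29.8
```

Run:
```python
from h import *
s=r.get_state();print(s["clock"],s["tool_pos"],s["force"],s["ft_torque"])
w=optics.read_camera("wrist");cv2.imwrite("pics/w4.png",w[:,:,::-1])
sd=optics.read_camera("side");cv2.imwrite("pics/s4.png",sd[:,:,::-1])
x,y=proj(optics.calibration("side"),s["tool_pos"]-[0,0,.06]).astype(int)
cr=cv2.resize(sd[y-40:y+40,x-30:x+30],(360,480),interpolation=2)
cv2.imwrite("pics/v4.png",np.hstack([cv2.resize(w[130:290,210:350],(420,480),interpolation=2),cr])[:,:,::-1])
```

```text
6.25 [0.4695 0.2081 0.1365] [-0.6348 -0.4558 -0.9754] [-0.0008  0.0327  0.0138]
```

View pics/v4.png

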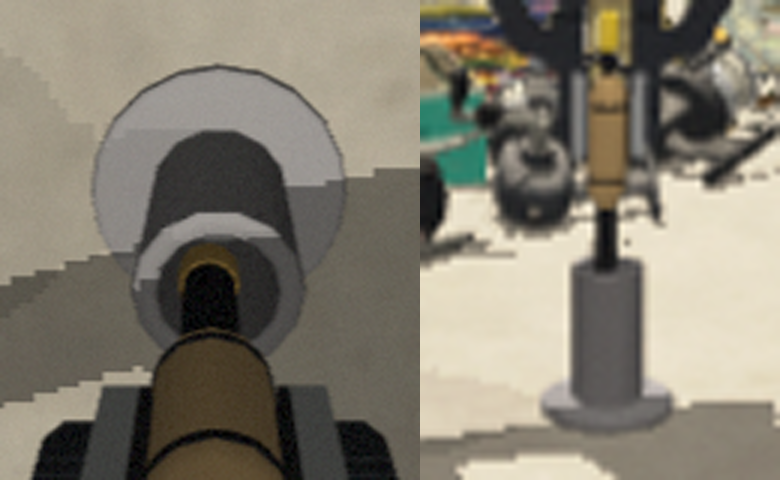

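The foot is inside the bore in both views, slightly left of centre (208 against 219 in the wrist crop). I'll shift +x by about 1.5 mm and lower it.

{"name": "servo_tool", "arguments": {"linear": [[0,0.18,0],[0.03,0.18,0.8],[0.06,0.18,1.6],[0.09,0.18,2.4],[0.11,0.18,3.0],[0.13,0.18,3.4],[0.13,0.18,3.4]], "rotation": [[0,0,0],[0,0,0],[0,0,0],[0,0,0],[0,0,0],[0,0,0],[0,0,0]], "gripper": [1,1,1,1,1,1,1]}}

```text
clock: 7.05
tool_pos: [0.4713, 0.2081, 0.1027]
ee_rot: [[-0.0, 1.0, -0.005], [0.999, -0.0, -0.039], [-0.039, -0.005, -0.999]]
force: [-0.3, -0.1, -0.7]
gripper_width: 0.0171
grip_force: 29.8
```

{"name": "servo_tool", "arguments": {"linear": [[0,0,0],[0,0,0],[0,0,0],[0,0,0],[0,0,0],[0,0,0],[0,0,-2],[0,0,-6],[0,0,-10],[0,0,-14],[0,0,-14]], "rotation": [[0,0,0],[0,0,0],[0,0,0],[0,0,0],[0,0,0],[0,0,0],[0,0,0],[0,0,0],[0,0,0],[0,0,0],[0,0,0]], "gripper": [2.5,3.5,5,5,5,5,5,5,5,5,5]}}

```text
clock: 8.15
tool_pos: [0.4757, 0.2146, 0.2501]
ee_rot: [[-0.0, 1.0, 0.008], [0.999, 0.0, -0.036], [-0.036, 0.008, -0.999]]
force: [1.0, -0.4, 1.6]
gripper_width: 0.0502
grip_force: 0.0
```

Run:
```python
from h import *
s=r.get_state();print(s["clock"],s["tool_pos"],s["gripper_width"])
sd=optics.read_camera("side");tp=optics.read_camera("top")
print(blobs(sd,(18,120,90),(35,255,255),(250,150,290,225),4)[0],blobs(sd,(18,120,90),(35,255,255),(310,215,360,240),4)[0])
print(blobs(tp,(18,120,90),(35,255,255),(165,190,210,240),3)[0])
cs=optics.calibration("side");print("expect tip",proj(cs,(.471,.210,.13)))
# tool vertical, next viewing pose: camera roughly on lens axis line, tool yaw 90
go((.55,-.03,.30),down(90));
```

```text
8.15 [0.4757 0.2146 0.2501] 0.050170816266395864
[([288.5, 150.5], [288, 150, 2, 2, 4]), ([262.5, 155.2], [260, 152, 6, 7, 23]), ([253.2, 154.5], [250, 154, 7, 2, 11]), ([269.6, 165.1], [268, 162, 4, 7, 25]), ([269.2, 175.4], [268, 174, 3, 4, 8]), ([269.5, 183.0], [268, 180, 5, 8, 13])] []
[([175.6, 218.2], [174, 216, 4, 6, 17])]
expect tip [270.2336 165.7337]
lin cm [-24.5739   7.6995  -4.6262] rot [-0.0011  0.0377  0.0002] rows 5.232815136638125 t 8.25
```

Yellow is standing in the tube: its tip is at (269.6,165.1) in the side view, where I expected it. Next I'll measure the lens with the wrist camera.

{"name": "servo_tool", "arguments": {"linear": [[-20,13,-5],[-20,13,-5],[-20,13,-5],[-20,13,-5],[-20,13,-5],[-20,13,-5],[-20,13,-5],[-20,13,-5]], "rotation": [[0,0.038,0],[0,0.038,0],[0,0.038,0],[0,0.038,0],[0,0.038,0],[0,0.038,0],[0,0.038,0],[0,0.038,0]], "gripper": [5,5,5,5,5,5,5,5]}}

```text
clock: 9.05
tool_pos: [0.6014, 0.0166, 0.2987]
ee_rot: [[-0.001, 1.0, -0.007], [1.0, 0.001, 0.001], [0.001, -0.007, -1.0]]
force: [-0.2, 0.1, 0.1]
gripper_width: 0.0502
grip_force: 0.0
```

```bash
cat > ring.py <<'E'
from h import *
import sys
n=sys.argv[1]
s=r.get_state();c=optics.calibration("wrist");w=optics.read_camera("wrist")
cv2.imwrite(f"pics/{n}.png",w[:,:,::-1]);np.savez(f"{n}.npz",**c)
print(s["clock"],s["tool_pos"],s["qvel"].round(1),"expect",proj(c,(.608,.001,.135)))
h=cv2.cvtColor(w,cv2.COLOR_RGB2HSV);m=((h[:,:,2]>165)&(h[:,:,1]<50)).astype(np.uint8)
nn,l,st,ce=cv2.connectedComponentsWithStats(m)
for i in range(1,nn):
    if st[i][4]>300: print(i,ce[i],st[i])
E
python3 ring.py r1; python3 -c "
from h import *
go((.45,.014,.30),down(90))"
```

```text
9.05 [0.6014 0.0166 0.2987] [ 0.9 -0.7 -0.  -0.1 -0.  -0.1] expect [289.9636 212.8589]
27 [279.5491  90.4272] [  148     0   254   156 12383]
503 [102.8783  87.619 ] [  55   56   93   51 1265]
845 [387.6916 158.6454] [ 346   98   77   98 2555]
1258 [293.1829 194.4055] [266 184  53  36 656]
1294 [383.3671 233.7434] [364 196  48  78 986]
1334 [261.4561 230.923 ] [233 207  55  47 649]
1519 [143.3079 280.7185] [127 267  33  27 302]
1591 [101.5043 307.6093] [ 80 291  49  37 581]
1612 [282.4827 305.0723] [269 292  37  33 346]
1710 [282.0804 345.2672] [270 312  38  72 958]
1799 [317.7125 369.2657] [291 341  54  47 779]
lin cm [ -0.275  -15.1428   0.012 ] rot [-0.0065 -0.0004  0.0012] rows 3.029065144415049 t 9.1
```

View pics/r1.png

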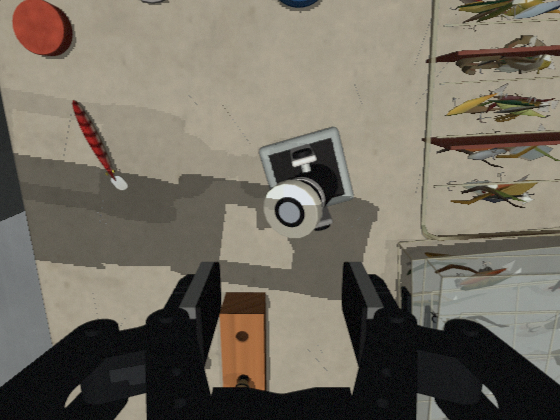

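The wrist view shows the ring and lens at (290,212), where triangulation predicted, so the calibration is consistent. I'll take two more views with a baseline in x.

{"name": "servo_tool", "arguments": {"linear": [[0,-15,0],[0,-15,0],[0,-15,0],[0,-15,0],[0,-15,0],[0,-15,0]], "rotation": [[-0.006,0,0],[-0.006,0,0],[-0.006,0,0],[-0.006,0,0],[-0.006,0,0],[-0.006,0,0]], "gripper": [5,5,5,5,5,5]}}

```text
clock: 9.7
tool_pos: [0.4532, 0.0162, 0.3017]
ee_rot: [[-0.001, 1.0, 0.004], [1.0, 0.001, -0.001], [-0.001, 0.004, -1.0]]
force: [0.1, 0.1, -0.1]
gripper_width: 0.0501
grip_force: 0.0
```

```bash
python3 ring.py r2 | head -1
```

```text
9.7 [0.4532 0.0162 0.3017] [-0.3  1.6 -1.2 -0.   0.1 -0.1] expect [469.9116 211.2696]
```

{"name": "servo_tool", "arguments": {"linear": [[0,15,0],[0,28,-2],[0,28,-2],[0,28,-2],[0,28,-2],[0,28,-2],[0,28,-2],[0,28,-2],[0,28,-2]], "rotation": [[0,0,0],[0,0,0],[0,0,0],[0,0,0],[0,0,0],[0,0,0],[0,0,0],[0,0,0],[0,0,0]], "gripper": [5,5,5,5,5,5,5,5,5]}}

```text
clock: 10.65
tool_pos: [0.7321, 0.016, 0.3212]
ee_rot: [[-0.0, 1.0, 0.001], [1.0, 0.0, -0.0], [-0.0, 0.001, -1.0]]
force: [0.2, 0.5, 0.3]
gripper_width: 0.0502
grip_force: 0.0
```

```bash
python3 ring.py r3 | head -1
cat > fit.py <<'E'
from h import *
from scipy.optimize import least_squares
import sys
obs=[]
for n in sys.argv[1:]:
    c=dict(np.load(f"{n}.npz"));im=cv2.imread(f"pics/{n}.png")
    p=proj(c,(.608,.001,.135)); g=cv2.cvtColor(im,cv2.COLOR_BGR2GRAY)
    x0,y0=(p-45).astype(int); x0,y0=max(x0,0),max(y0,0); u=cv2.resize(g[y0:y0+90,x0:x0+90],None,fx=4,fy=4,interpolation=cv2.INTER_CUBIC)
    m=(u<90).astype(np.uint8)
    cs,hier=cv2.findContours(m,cv2.RETR_CCOMP,cv2.CHAIN_APPROX_NONE)
    best=None
    for i,k in enumerate(cs):
        if hier[0][i][3]>=0 or len(k)<60: continue
        ch=hier[0][i][2]; e=cv2.fitEllipse(k); A=np.pi*e[1][0]*e[1][1]/4
        d=np.hypot(e[0][0]/4+x0-p[0],e[0][1]/4+y0-p[1])
        fill=cv2.contourArea(k)/A
        if ch>=0 and fill>.93 and d<15: best=(k,e,fill)
    if best is None: print(n,"none",p);continue
    k,e,f=best; pts=k[:,0,:]/4.+[x0-.375,y0-.375]
    print(n,"ctr",np.array(e[0])/4+[x0,y0],"axes",np.array(e[1])/4,f)
    obs.append((c,pts[::2]))
def res(v):
    C=v[:3];nv=np.array([v[3],v[4],np.sqrt(max(1e-6,1-v[3]**2-v[4]**2))]);out=[]
    for c,pts in obs:
        K,R,t=c["camera_matrix"],c["R"],c["t"];o=-R.T@t
        D=(R.T@np.linalg.inv(K)@np.c_[pts,np.ones(len(pts))].T).T
        X=o+D*(((C-o)@nv)/(D@nv))[:,None]
        out.append((np.linalg.norm(X-C,axis=1)-v[5])*1e3)
    return np.concatenate(out)
f=least_squares(res,[.608,.001,.135,-.4,-.1,.012],loss="soft_l1",f_scale=.3)
v=f.x;print("C",v[:3],"n",v[3:5],"tilt",np.arcsin(np.hypot(v[3],v[4])),"yaw",np.degrees(np.arctan2(-v[4],-v[3])),"rad",v[5],"rms mm",np.sqrt(np.mean(f.fun**2)))
E
python3 fit.py r1 r2 r3; python3 fit.py r1 r3;python3 fit.py r1 r2
```

```text
10.65 [0.7321 0.016  0.3212] [-0.  -1.8  0.7  0.  -0.  -0. ] expect [135.6422 204.0437]
r1 ctr [289.4952 212.1665] axes [27.1808 31.9775] 0.9995117239705621
r2 ctr [470.493  210.2456] axes [29.1282 34.5468] 0.999692692238439
r3 ctr [134.6968 203.4871] axes [20.8802 30.884 ] 0.9990641285262815
C [0.6072 0.0021 0.136 ] n [-0.3651 -0.1   ] tilt 0.3882374320773043 yaw 15.315588078511796 rad 0.012661818182721243 rms mm 0.19783327163889072
r1 ctr [289.4952 212.1665] axes [27.1808 31.9775] 0.9995117239705621
r3 ctr [134.6968 203.4871] axes [20.8802 30.884 ] 0.9990641285262815
C [0.6071 0.0019 0.1357] n [-0.3766 -0.1061] tilt 0.40200493673270166 yaw 15.73539649288476 rad 0.012803654433341223 rms mm 0.13878535672437342
r1 ctr [289.4952 212.1665] axes [27.1808 31.9775] 0.9995117239705621
r2 ctr [470.493  210.2456] axes [29.1282 34.5468] 0.999692692238439
C [0.6071 0.0023 0.1363] n [-0.365  -0.0963] tilt 0.3871210567525016 yaw 14.780608708382506 rad 0.012598240918582746 rms mm 0.1631563784352541
```

Lens centre is about (0.607, 0.002, 0.136), normal about (-0.370, -0.105, 0.923). Next I'll move over the red float.

```bash
python3 -c "
from h import *
go((.5549,-.2955,.20),down(90))"
```

```text
lin cm [-31.1341 -17.7351  12.1698] rot [0.002  0.0003 0.0003] rows 7.56827909567331 t 10.7
```

{"name": "servo_tool", "arguments": {"linear": [[-31.1,-17.7,7],[-31.1,-17.7,7],[-31.1,-17.7,7],[-31.1,-17.7,7],[-31.1,-17.7,7],[-31.1,-17.7,7],[-31.1,-17.7,7],[-31.1,-17.7,12.2],[-31.1,-17.7,12.2],[-31.1,-17.7,12.2],[-31.1,-17.7,12.2]], "rotation": [[0,0,0],[0,0,0],[0,0,0],[0,0,0],[0,0,0],[0,0,0],[0,0,0],[0,0,0],[0,0,0],[0,0,0],[0,0,0]], "gripper": [8.5,8.5,8.5,8.5,8.5,8.5,8.5,8.5,8.5,8.5,8.5]}}

```text
clock: 11.8
tool_pos: [0.5569, -0.2947, 0.2017]
ee_rot: [[-0.001, 1.0, 0.004], [1.0, 0.001, -0.002], [-0.002, 0.004, -1.0]]
force: [0.2, -0.1, 0.4]
gripper_width: 0.0848
grip_force: 0.0
```

Run:
```python
from h import *
s=r.get_state();c=optics.calibration("wrist");w=optics.read_camera("wrist");cv2.imwrite("pics/w5.png",w[:,:,::-1])
print(s["clock"],s["tool_pos"])
for k,a,b in[("red",(0,180,90),(7,255,255)),("green",(45,120,60),(80,255,255))]:
  for p,st in blobs(w,a,b,(150,100,420,420),30)[0]:
    print(k,p,st,plane(c,p,.130)); 
X=np.array([.5549,-.2955,.0])
print("exp body",proj(c,X+[0,0,.083]),"tip",proj(c,X+[0,0,.130]),"topface/stem",proj(c,X+[0,0,.05]))
# body edges by wood colour vs rack: print width profile of wood-coloured low-sat area
h=cv2.cvtColor(w,cv2.COLOR_RGB2HSV)
for z in(.07,.083,.095):
    x,y=proj(c,X+[0,0,z]);print(z,y,h[int(y),int(x)-26:int(x)+28:3].tolist())
sd=optics.read_camera("side");print(blobs(sd,(0,200,90),(6,255,255),(325,245,360,290),3)[0],blobs(sd,(45,120,60),(80,255,255),(310,215,360,290),3)[0])
go((.5549,-.2955,.095),down(90))
```

```text
11.8 [ 0.5569 -0.2947  0.2017]
red [151.8, 121.9] [150, 114, 6, 16, 66] [ 0.4919 -0.2339  0.13  ]
red [274.9, 237.9] [267, 230, 17, 16, 198] [ 0.5544 -0.2969  0.13  ]
green [275.1, 123.5] [266, 113, 19, 21, 300] [ 0.5546 -0.2346  0.13  ]
exp body [276.3773 211.0551] tip [275.8124 235.6166] topface/stem [276.6673 198.443 ]
0.07 205.72898943428956 [[13, 154, 156], [13, 158, 152], [12, 153, 153], [13, 156, 150], [12, 158, 150], [20, 109, 68], [15, 77, 33], [20, 116, 86], [19, 125, 114], [18, 116, 114], [17, 113, 90], [9, 69, 26], [18, 109, 70], [14, 141, 78], [14, 173, 81], [14, 160, 145], [13, 152, 149], [13, 153, 118]]
0.083 211.05513117382708 [[13, 153, 153], [13, 152, 156], [13, 155, 153], [13, 159, 149], [12, 153, 113], [18, 117, 116], [19, 116, 138], [18, 117, 142], [18, 115, 144], [18, 115, 144], [18, 112, 143], [17, 115, 137], [18, 120, 119], [12, 111, 53], [13, 164, 84], [13, 162, 85], [13, 170, 87], [13, 156, 85]]
0.095 216.45782870260717 [[13, 149, 157], [13, 150, 155], [13, 154, 151], [13, 151, 154], [18, 116, 90], [19, 114, 128], [18, 117, 113], [19, 117, 142], [19, 117, 157], [18, 118, 162], [19, 117, 144], [19, 114, 143], [19, 124, 127], [18, 111, 94], [13, 147, 99], [12, 165, 96], [13, 150, 102], [13, 156, 95]]
[([341.7, 263.5], [339, 258, 6, 12, 59])] [([334.4, 243.8], [332, 239, 6, 11, 61])]
lin cm [-0.0433 -0.3221 10.7198] rot [0.0055 0.0027 0.0021] rows 2.144937657901745 t 11.9
```

{"name": "servo_tool", "arguments": {"linear": [[-0.1,-0.25,4],[-0.1,-0.25,8],[-0.1,-0.25,10.8],[-0.1,-0.25,10.8],[-0.1,-0.25,10.8],[-0.1,-0.25,10.8],[-0.1,-0.25,10.8],[-0.1,-0.25,10.8],[-0.1,-0.25,10.8],[-0.1,-0.25,10.8],[-0.1,-0.25,10.8],[-0.1,-0.25,10.8]], "rotation": [[0.003,0.002,0],[0.003,0.002,0],[0.003,0.002,0],[0.003,0.002,0],[0.003,0.002,0],[0.003,0.002,0],[0.003,0.002,0],[0.003,0.002,0],[0.003,0.002,0],[0.003,0.002,0],[0.003,0.002,0],[0.003,0.002,0]], "gripper": [8.5,8.5,8.5,5,2.5,1,1,1,1,1,1,1], "grip_force": 40}}

```text
clock: 13.1
tool_pos: [0.5546, -0.2973, 0.0939]
ee_rot: [[0.0, 1.0, 0.002], [1.0, -0.0, -0.001], [-0.001, 0.002, -1.0]]
force: [-0.9, 1.0, 5.6]
gripper_width: 0.0167
grip_force: 39.0
```

{"name": "servo_tool", "arguments": {"linear": [[0,0,0],[0,0,0],[0,0,-1.5],[0,0,-4],[0,0,-8],[0,0,-12],[0,0,-17],[0,0,-20],[0,0,-20],[0,0,-20]], "rotation": [[0,0,0],[0,0,0],[0,0,0],[0,0,0],[0,0,0],[0,0,0],[0,0,0],[0,0,0],[0,0,0],[0,0,0]], "gripper": [1,1,1,1,1,1,1,1,1,1]}}

```text
clock: 14.1
tool_pos: [0.5538, -0.2968, 0.2933]
ee_rot: [[-0.0, 1.0, 0.001], [1.0, 0.0, 0.0], [0.0, 0.001, -1.0]]
force: [-0.6, -0.0, -0.6]
gripper_width: 0.0165
grip_force: 39.4
```

Run:
```python
from h import *
s=r.get_state();c=optics.calibration("wrist");w=optics.read_camera("wrist");cv2.imwrite("pics/w6.png",w[:,:,::-1])
sd=optics.read_camera("side");cv2.imwrite("pics/s6.png",sd[:,:,::-1]);np.savez("w6.npz",**c)
print(s["clock"],s["tool_pos"])
print("w red",blobs(w,(0,170,80),(8,255,255),(220,200,340,420),100)[0]);print("w brass",blobs(w,(18,120,60),(35,255,255),(240,180,330,260),40)[0])
cs=optics.calibration("side");q=proj(cs,s["tool_pos"]);x,y=q.astype(int);print(q)
print("s red",blobs(sd,(0,170,80),(8,255,255),(x-25,y-60,x+25,y+20),10)[0],"s brass",blobs(sd,(15,110,60),(35,255,255),(x-25,y+15,x+25,y+100),10)[0])
print("green",blobs(sd,(45,120,60),(80,255,255),(310,215,360,290),3)[0])
n=np.array([-.3695,-.1046,.9234]);n/=np.linalg.norm(n)
z=-n;xx=np.array([0,1,0.]);xx-=xx@z*z;xx/=np.linalg.norm(xx);Rt=np.c_[xx,np.cross(z,xx),z]
L=np.array([.6072,.0021,.136])
go(L+n*(.05+.088+.10),Rt)
```

```text
14.1 [ 0.5538 -0.2968  0.2933]
w red [([281.9, 379.4], [265, 366, 35, 27, 719])]
w brass [([280.2, 219.7], [271, 214, 20, 16, 142])]
[350.5604 151.5934]
s red [([351.5, 123.6], [348, 117, 8, 14, 97])] s brass [([348.5, 169.6], [342, 166, 13, 8, 89]), ([347.2, 178.3], [342, 175, 12, 8, 67]), ([335.2, 182.8], [332, 181, 7, 4, 20]), ([344.4, 210.8], [340, 207, 10, 9, 78])]
green [([334.4, 243.8], [332, 239, 6, 11, 61])]
lin cm [27.3594 -3.3899 -6.4538] rot [-0.3829  0.1003 -0.0208] rows 5.6627972330113145 t 14.2
```

```bash
cat > fl.py <<'E'
from h import *
import sys
cw=dict(np.load("w6.npz"));cs=optics.calibration("side")
f,e1=tri([(cw,(280.2,219.7)),(cs,(344.4,210.8))])
# bottom of red in wrist is occluded: tip from side ray, at 116 mm from foot
o,d=ray(cs,(351.5,123.6));
b=d@(f-o);h=np.linalg.norm(f-o-b*d);k=np.sqrt(max(0,.116**2-h*h))
print("foot mid",f,e1,"dist of ray",h)
for sgn in(-1,0,1):print("tip cand",o+(b+sgn*k)*d, "wrist px",proj(cw,o+(b+sgn*k)*d))
print("tri tip",*tri([(cw,(281.9,379.4)),(cs,(351.5,123.6))]))
E
python3 fl.py
python3 - <<'E'
import cv2,numpy as np
w=cv2.imread("pics/w6.png");s=cv2.imread("pics/s6.png")
cv2.imwrite("pics/v6.png",np.hstack([w[:,150:420],cv2.resize(s[105:225,310:390],(280,420),interpolation=2)]))
E
```

```text
foot mid [ 0.5534 -0.2919  0.21  ] [np.float64(0.0006285889112330752), np.float64(0.0006285889112330233)] dist of ray 0.11600813465408638
tip cand [ 0.5582 -0.2724  0.3243] wrist px [295.4206 281.1225]
tip cand [ 0.5582 -0.2724  0.3243] wrist px [295.4206 281.1225]
tip cand [ 0.5582 -0.2724  0.3243] wrist px [295.4206 281.1225]
tri tip [ 0.5531 -0.2999  0.3294] [np.float64(0.0014621279745761727), np.float64(0.0014621279745763232)]
```

View pics/v6.png

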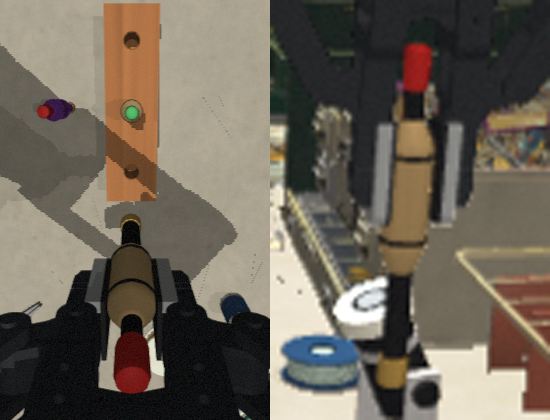

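The view shows the red float held with a slight lean. In the wrist image the foot is at (281,219) and the full red tip spans rows 330–392; green is still in the rack. Now I'll triangulate with the full tip mask.

```bash
cat > fl.py <<'E'
from h import *
def mask(im,f,roi,a):
    b=[q for q in blobs(im,*f,roi,a)[0]]; return max(b,key=lambda q:q[1][4]) if b else None
def floatpose(w,cw,sd,cs,tp,rf=None):
    """foot-mid (6mm) and tip-mid (122mm) points"""
    h=cv2.cvtColor(w,cv2.COLOR_RGB2HSV);m=(((h[:,:,0]<9)|(h[:,:,0]>172))&(h[:,:,1]>140)&(h[:,:,2]>40)).astype(np.uint8)
    m[:,:230]=0;m[:,340:]=0;m[:300]=0
    n,l,st,ce=cv2.connectedComponentsWithStats(m);i=1+np.argmax(st[1:,4]);pt=ce[i]
    # tip-end disc and side both visible -> use bbox middle
    return pt,st[i]
if __name__=="__main__":
    w=cv2.imread("pics/w6.png")[:,:,::-1];cw=dict(np.load("w6.npz"));cs=optics.calibration("side")
    pt,st=floatpose(w,cw,None,cs,None);print(pt,st)
    f,_=tri([(cw,(280.2,219.7)),(cs,(344.4,210.8))])
    # far end (bottom of red, 114 mm) is top row; near end = bottom rows
    for px,name in((pt,"centroid"),((st[0]+st[2]/2,st[1]+st[3]/2),"bbox")):
        t,e=tri([(cw,px),(cs,(351.5,123.6))]);u=(t-f);print(name,t,e,"len",np.linalg.norm(u),"axis",u/np.linalg.norm(u))
    s=r.get_state();T=s["ee_rot"];print("tool axes",T.ravel(),s["tool_pos"],"foot in tool",T.T@(f-s["tool_pos"]))
E
python3 fl.py
```

```text
[281.567  363.2545] [ 264  331   37   63 1910]
centroid [ 0.5536 -0.2955  0.3285] [np.float64(0.000870148084097694), np.float64(0.0008701480840979228)] len 0.11859503298300224 axis [ 0.0015 -0.0301  0.9995]
bbox [ 0.5537 -0.2952  0.3285] [np.float64(0.0009713213737937258), np.float64(0.0009713213737936329)] len 0.11855573385442982 axis [ 0.0029 -0.0279  0.9996]
tool axes [ 0.0001  1.     -0.0026  1.     -0.0001  0.0032  0.0032 -0.0026 -1.    ] [ 0.553  -0.2962  0.2902] foot in tool [0.004  0.0006 0.0803]
```

The wrist view nearly looks along the float, so lean in that plane is biased. I'll turn the tool about its axis so the side camera sees that plane directly.

{"name": "servo_tool", "arguments": {"linear": [[0,0,0],[0,0,0],[0,0,0],[0,0,0],[0,0,0],[0,0,0],[0,0,0],[0,0,0],[0,0,0]], "rotation": [[0,0,0.9],[0,0,0.9],[0,0,0.9],[0,0,0.9],[0,0,0.9],[0,0,0.9],[0,0,0.9],[0,0,0.9],[0,0,0.9]], "gripper": [1,1,1,1,1,1,1,1,1]}}

```text
clock: 15.1
tool_pos: [0.5534, -0.2965, 0.2907]
ee_rot: [[0.781, 0.624, -0.002], [0.624, -0.781, 0.003], [0.0, -0.003, -1.0]]
force: [0.2, -0.4, 0.0]
gripper_width: 0.0165
grip_force: 39.4
```

```bash
cat > sd.py <<'E'
from h import *
import sys
s=r.get_state();sd=optics.read_camera("side");cs=optics.calibration("side");cv2.imwrite(f"pics/{sys.argv[1]}.png",sd[:,:,::-1])
p=s["tool_pos"];T=s["ee_rot"];print(s["clock"],p,T.ravel())
a=T[:,2]
for nm,k,f,hw in(("foot",.080,((14,100,50),(35,255,255)),12),("tip",-.036,((0,150,60),(8,255,255)),14)):
    X=p+a*k;q=proj(cs,X);x,y=q.astype(int)
    print(nm,"exp",q,[(b[0],b[1]) for b in blobs(sd,*f,(x-hw,y-hw,x+hw,y+hw),8)[0]], "px/m along tool x,y",(proj(cs,X+T[:,0]*.01)-q)*100,(proj(cs,X+T[:,1]*.01)-q)*100)
E
python3 sd.py s7
```

```text
15.1 [ 0.5534 -0.2965  0.2907] [ 0.7815  0.6239 -0.0018  0.6239 -0.7815  0.0026  0.0002 -0.0031 -1.    ]
foot exp [345.5274 211.5516] [([346.1, 211.4], [342, 207, 10, 10, 78])] px/m along tool x,y [ 471.75   -182.2587] [585.5371 219.4887]
tip exp [352.2686 125.1513] [([350.8, 126.3], [350, 122, 3, 10, 26])] px/m along tool x,y [503.5194 -92.3148] [645.6681 120.7511]
```

{"name": "servo_tool", "arguments": {"linear": [[0,0,0],[0,0,0],[0,0,0],[0,0,0],[0,0,0],[0,0,0],[0,0,0]], "rotation": [[0,0,0.67],[0,0,0.67],[0,0,0.67],[0,0,0.67],[0,0,0.67],[0,0,0.67],[0,0,0.67]], "gripper": [1,1,1,1,1,1,1]}}

```text
clock: 15.85
tool_pos: [0.5537, -0.2967, 0.2915]
ee_rot: [[1.0, 0.004, -0.001], [0.004, -1.0, 0.002], [-0.001, -0.002, -1.0]]
force: [0.6, 0.8, 0.7]
gripper_width: 0.0167
grip_force: 39.4
```

```bash
python3 sd.py s8
```

```text
15.85 [ 0.5537 -0.2967  0.2915] [ 1.      0.0038 -0.0008  0.0038 -1.      0.0018 -0.0008 -0.0018 -1.    ]
foot exp [345.8239 211.0985] [([347.6, 211.4], [343, 207, 10, 10, 74])] px/m along tool x,y [732.7872 -10.5159] [160.3955 288.1466]
tip exp [352.4879 124.5698] [([357.1, 126.6], [356, 125, 3, 4, 11])] px/m along tool x,y [794.6517  -0.0158] [186.7787 152.6084]
```

Run:
```python
from h import *
for n in("s6","s8"):
    im=cv2.imread(f"pics/{n}.png")[:,:,::-1];g=im.astype(int).sum(2);h=cv2.cvtColor(im,cv2.COLOR_RGB2HSV)
    print(n)
    for y in range(166,216,4):
        x0=336;print(y,"g",g[y,x0:x0+24].tolist())
    for y in range(168,184,4): print(y,"hs",[tuple(map(int,q[:2])) for q in h[y,336:360]])
```

```text
s6
166 g [412, 295, 267, 329, 397, 405, 402, 232, 202, 309, 329, 335, 333, 333, 332, 336, 335, 322, 300, 163, 75, 76, 175, 375]
170 g [346, 489, 310, 286, 363, 349, 278, 285, 303, 319, 327, 329, 329, 329, 331, 331, 331, 312, 319, 308, 307, 301, 306, 303]
174 g [315, 279, 254, 257, 230, 192, 159, 142, 97, 133, 129, 132, 174, 180, 182, 183, 137, 117, 233, 300, 305, 311, 312, 304]
178 g [233, 165, 239, 247, 232, 252, 253, 279, 292, 309, 309, 314, 322, 321, 319, 317, 307, 310, 313, 315, 311, 316, 311, 313]
182 g [284, 246, 225, 226, 233, 266, 247, 285, 260, 271, 281, 286, 294, 273, 253, 302, 313, 310, 309, 312, 317, 310, 310, 301]
186 g [592, 765, 765, 762, 762, 762, 762, 408, 69, 72, 76, 82, 67, 71, 245, 301, 307, 308, 303, 303, 306, 307, 306, 300]
190 g [678, 689, 688, 687, 686, 660, 457, 176, 65, 82, 65, 80, 75, 72, 476, 333, 293, 290, 302, 304, 312, 307, 309, 308]
194 g [717, 706, 765, 765, 765, 765, 519, 136, 66, 76, 82, 70, 61, 71, 526, 353, 304, 308, 308, 313, 306, 313, 311, 309]
198 g [483, 499, 506, 514, 524, 533, 224, 62, 71, 78, 80, 79, 78, 76, 72, 514, 359, 309, 304, 308, 301
[... 3442 characters left out ...]
 (19, 54), (18, 87), (19, 114), (17, 115), (18, 115), (18, 118), (18, 120), (18, 120), (18, 119), (17, 119), (18, 121), (17, 116), (18, 118), (18, 116), (19, 116), (20, 59), (21, 52)]
176 hs [(20, 39), (19, 55), (18, 59), (22, 52), (24, 44), (20, 52), (20, 50), (20, 53), (18, 88), (17, 117), (18, 117), (18, 113), (18, 116), (17, 106), (17, 111), (18, 108), (17, 103), (18, 114), (17, 114), (18, 111), (17, 116), (19, 86), (20, 58), (21, 48)]
180 hs [(35, 40), (23, 56), (19, 54), (19, 50), (19, 52), (19, 58), (17, 58), (20, 51), (20, 51), (19, 63), (18, 105), (18, 116), (18, 119), (18, 122), (18, 120), (17, 119), (18, 119), (18, 120), (18, 120), (19, 85), (19, 58), (21, 52), (21, 51), (20, 52)]
```

The side-view edges (brass, stem and body at rows 172–214) run parallel to the tool axis. So there is no lean, only an offset of about +2.6 mm along tool x, and the foot underside is about 86 mm ahead of the TCP. Next is the pre-pose, 80 mm back along the lens axis.

```bash
cat > tgt.py <<'E'
from h import *
import sys
L=np.array([.6072,.0021,.136]);n=np.array([-.3695,-.1046,.9234]);n/=np.linalg.norm(n)
FT=np.array([.0026,-.0006,.086])
z=-n;xx=np.array([0,1,0.]);xx-=xx@z*z;xx/=np.linalg.norm(xx);Rt=np.c_[xx,np.cross(z,xx),z]
if __name__=="__main__":
    go(L+n*(.05+float(sys.argv[1]))-Rt@FT,Rt)
    s=r.get_state();f=s["tool_pos"]+s["ee_rot"]@FT;v=f-L
    print("foot from lens along n",v@n,"lateral in tool xy",(Rt.T@(v-v@n*n))[:2],"angle deg",np.degrees(np.arccos(-s["ee_rot"][:,2]@n)))
E
python3 tgt.py .08
```

```text
lin cm [ -2.4733 -27.3792  -4.3431] rot [-0.2202  0.3793 -1.5655] rows 5.5663297848621305 t 15.9
foot from lens along n 0.11417186219301072 lateral in tool xy [-0.2877 -0.0215] angle deg 22.59812560976004
```

{"name": "servo_tool", "arguments": {"linear": [[0,0,-4.3],[-2.5,-27.4,-4.3],[-2.5,-27.4,-4.3],[-2.5,-27.4,-4.3],[-2.5,-27.4,-4.3],[-2.5,-27.4,-4.3],[-2.5,-27.4,-4.3],[-2.5,-27.4,-4.3],[-2.5,-27.4,-4.3],[-2.5,-27.4,-4.3],[-2.5,-27.4,-4.3],[-2.5,-27.4,-4.3]], "rotation": [[-0.22,0.379,-1.566],[-0.22,0.379,-1.566],[-0.22,0.379,-1.566],[-0.22,0.379,-1.566],[-0.22,0.379,-1.566],[-0.22,0.379,-1.566],[-0.22,0.379,-1.566],[-0.22,0.379,-1.566],[-0.22,0.379,-1.566],[-0.22,0.379,-1.566],[-0.22,0.379,-1.566],[-0.22,0.379,-1.566]], "gripper": [1,1,1,1,1,1,1,1,1,1,1,1]}}

```text
clock: 17.1
tool_pos: [0.5281, -0.0232, 0.3349]
ee_rot: [[-0.038, 0.928, 0.37], [0.995, -0.0, 0.104], [0.096, 0.372, -0.923]]
force: [0.7, -0.1, -1.0]
gripper_width: 0.0167
grip_force: 39.4
```

```bash
python3 tgt.py .08; python3 tgt.py .03
```

```text
lin cm [ 0.0198  0.0146 -0.0467] rot [ 0.0001  0.0011 -0.0002] rows 0.010549927405362498 t 17.1
foot from lens along n 0.12953062368145282 lateral in tool xy [-0.0003 -0.0001] angle deg 0.06082035477488685
lin cm [0.0251 0.0143 4.9533] rot [ 0.0001  0.0011 -0.0002] rows 0.9906794821538446 t 17.1
foot from lens along n 0.12953062368145282 lateral in tool xy [-0.0003 -0.0001] angle deg 0.06082035477488685
```

{"name": "servo_tool", "arguments": {"linear": [[0.02,0.01,2],[0.02,0.01,4],[0.02,0.01,6],[0.02,0.01,6.95],[0.02,0.01,6.95],[0.02,0.01,6.95],[0.02,0.01,6.95],[0.02,0.01,6.95]], "rotation": [[0,0.001,0],[0,0.001,0],[0,0.001,0],[0,0.001,0],[0,0.001,0],[0,0.001,0],[0,0.001,0],[0,0.001,0]], "gripper": [1,1,1,1,1,1,1,1]}}

```text
clock: 17.9
tool_pos: [0.5546, -0.0157, 0.272]
ee_rot: [[-0.037, 0.928, 0.371], [0.995, -0.002, 0.104], [0.097, 0.373, -0.923]]
force: [-0.5, 0.4, -0.5]
gripper_width: 0.0168
grip_force: 39.4
```

```bash
python3 tgt.py 0
cat > chk.py <<'E'
from tgt import *
s=r.get_state();cw=optics.calibration("wrist");w=optics.read_camera("wrist");sd=optics.read_camera("side");cs=optics.calibration("side")
k=sys.argv[1];cv2.imwrite(f"pics/w{k}.png",w[:,:,::-1]);cv2.imwrite(f"pics/s{k}.png",sd[:,:,::-1]);np.savez(f"w{k}.npz",**cw)
p,T=s["tool_pos"],s["ee_rot"];print(s["clock"])
for nm,c,im in(("wrist",cw,w),("side",cs,sd)):
    F=p+T@(FT-[0,0,.006]);q=proj(c,F);x,y=q.astype(int);h=14
    print(nm,"brass exp",q,blobs(im,(14,100,50),(35,255,255),(x-h,y-h,x+h,y+h),8)[0],"px per m along lens-x,y,n",[((proj(c,F+Rt[:,i]*.01)-q)*100).round() for i in range(3)])
    F=p+T@(FT-[0,0,.122]);q=proj(c,F);x,y=q.astype(int);h=20 if nm=="wrist" else 12
    print("  tip exp",q,blobs(im,(0,140,60),(8,255,255),(x-h,max(0,y-2*h),x+h,y+2*h),8)[0])
    q=proj(c,L);x,y=q.astype(int);print("  lens exp",q)
    g=cv2.cvtColor(im,cv2.COLOR_RGB2GRAY);h=25 if nm=="wrist" else 9
    if nm=="side": print(g[y-12:y+14:2,x-18:x+20:1])
    else:
        m=(g<90).astype(np.uint8)[max(0,y-60):y+60,x-60:x+60];n_,l,st,ce=cv2.connectedComponentsWithStats(m);print([(ce[i]+[x-60,max(0,y-60)],st[i]) for i in range(1,n_) if 150<st[i][4]<4000])
E
python3 chk.py 9
```

```text
lin cm [-0.0165 -0.1125  1.0892] rot [ 0.0015  0.0007 -0.0019] rows 0.21902199904990635 t 17.9
foot from lens along n 0.060890894815773276 lateral in tool xy [0.0001 0.0012] angle deg 0.09746551938782738
17.9
wrist brass exp [278.8474 225.5103] [([280.7, 220.0], [271, 214, 20, 17, 141])] px per m along lens-x,y,n [array([   -4., -1668.]), array([1740.,   -2.]), array([   6., -543.])]
  tip exp [276.7681 361.2758] [([280.5, 365.4], [264, 332, 32, 62, 1441])]
  lens exp [277.4987 196.396 ]
[(array([244.9605, 168.4581]), array([   0,    0,   82,   78, 2458], dtype=int32)), (array([277.3088, 195.7268]), array([ 44,  44,  34,  33, 421], dtype=int32)), (array([280.2369, 238.5699]), array([ 46,  78,  37,  42, 823], dtype=int32))]
side brass exp [329.9439 162.1815] [([329.9, 162.4], [327, 159, 6, 7, 30])] px per m along lens-x,y,n [array([-100., -177.]), array([ 465., -181.]), array([146., 425.])]
  tip exp [311.6458 109.1244] [([311.9, 108.7], [309, 104, 7, 10, 50])]
  lens exp [338.8582 189.9962]
[[ 73  74 107  81 168 148 112 120  77  64  65  64  63  62  65  74  59  39
   76  80  75  82  8
[... 1273 characters left out ...]
 255 255 253 241 202 197 199 203 123 101 101 103 103
  102 103]
 [226 225 225 227 226 227 121  77  76 251 255 255 255 254 254 255 255 255
  255 255 254 254 247 212 189 190 190 191 189 181 120 103 103 103 103 104
  102 101]
 [227 227 228 227 227 227 228 124  79 129 135 152 164 180 184 191 202 208
  177 170 174 178 179 181 185 184 186 175 102  39  26 125 107 100 103 103
  101 101]
 [225 225 221 221 221 221 225 226 145  86 113 135 141 145 151 153 158 162
  164 168 172 173 176 165 161 100  40  23  25  27  24 132 109 104 101 101
  101 100]
 [ 88  89  86  86  85  88  88  89 113 117  96 100 147 149 136 138 139 142
  141 145  94  78  35  25  24  27  26  28  22  48 104 152 115 101  97  96
   96  96]]
```

```bash
python3 fit.py r1 r2 r3 w9
```

```text
r1 ctr [289.4952 212.1665] axes [27.1808 31.9775] 0.9995117239705621
r2 ctr [470.493  210.2456] axes [29.1282 34.5468] 0.999692692238439
r3 ctr [134.6968 203.4871] axes [20.8802 30.884 ] 0.9990641285262815
w9 ctr [277.7911 196.4416] axes [32.816 33.469] 0.9993187926522397
C [0.6072 0.0022 0.136 ] n [-0.3625 -0.0942] tilt 0.38384322074933 yaw 14.561366346010162 rad 0.012604628031583725 rms mm 0.18809355964217572
```

{"name": "servo_tool", "arguments": {"linear": [[0.02,-0.2,0.4],[0.02,-0.2,0.8],[0.02,-0.2,1.05],[0.02,-0.2,1.05],[0.02,-0.2,1.05],[0.02,-0.2,1.05],[0.02,-0.2,1.05],[0.02,-0.2,1.05]], "rotation": [[0,0,0],[0,0,0],[0,0,0],[0,0,0],[0,0,0],[0,0,0],[0,0,0],[0,0,0]], "gripper": [1,1,1,1,1,1,1,1]}}

```text
clock: 18.8
tool_pos: [0.5564, -0.0141, 0.2606]
ee_rot: [[-0.037, 0.928, 0.37], [0.995, -0.002, 0.105], [0.098, 0.371, -0.923]]
force: [0.5, 0.1, -0.2]
gripper_width: 0.0161
grip_force: 39.4
```

```bash
python3 tgt.py 0; python3 chk.py 10 | grep -E "exp|array"; python3 tgt.py 0
```

```text
lin cm [-0.0551  0.1518 -0.0463] rot [ 0.0002 -0.     -0.0018] rows 0.033602898526530506 t 18.8
foot from lens along n 0.0495366957569632 lateral in tool xy [ 0.0006 -0.0015] angle deg 0.010106391662819247
wrist brass exp [278.8851 225.4156] [([280.5, 219.6], [271, 214, 20, 17, 149])] px per m along lens-x,y,n [array([   -3., -1669.]), array([1740.,   -1.]), array([   8., -542.])]
  tip exp [276.8193 361.1301] [([280.5, 365.3], [264, 332, 32, 62, 1404])]
  lens exp [281.3453 200.9472]
[(array([247.5183, 171.5307]), array([   0,    0,   82,   78, 2593], dtype=int32)), (array([280.4847, 229.5569]), array([  23,   44,   74,   76, 1440], dtype=int32))]
side brass exp [330.2909 167.4173] [([330.7, 167.4], [328, 164, 7, 7, 31])] px per m along lens-x,y,n [array([-100., -181.]), array([ 462., -179.]), array([145., 420.])]
  tip exp [312.2401 115.1023] [([312.7, 114.8], [310, 110, 7, 10, 50])]
  lens exp [338.8582 189.9962]
lin cm [-0.0532  0.1533 -0.0457] rot [ 0.0002  0.     -0.0019] rows 0.033720181767624494 t 18.9
foot from lens along n 0.049542462973112614 lateral in tool xy [ 0.0005 -0.0015] angle deg 0.009641949831113461
```

{"name": "servo_tool", "arguments": {"linear": [[0,0.03,-0.03],[0,0.03,-0.03],[0,0.03,-0.03],[0,0.03,-0.03],[0,0.03,-0.03]], "rotation": [[0,0,0],[0,0,0],[0,0,0],[0,0,0],[0,0,0]], "gripper": [1,1,1,1,1]}}

```text
clock: 19.4
tool_pos: [0.5564, -0.0141, 0.2608]
ee_rot: [[-0.037, 0.929, 0.369], [0.995, -0.002, 0.105], [0.098, 0.371, -0.923]]
force: [-0.3, -0.0, 0.3]
gripper_width: 0.0163
grip_force: 39.4
```

```bash
python3 tgt.py 0; python3 -c "
from plant import r
print(r.sign_off())"
```

```text
lin cm [-0.0559  0.1354 -0.0292] rot [-0.0001 -0.0001 -0.0019] rows 0.029866024064898 t 19.4
foot from lens along n 0.049708984031694624 lateral in tool xy [ 0.0006 -0.0014] angle deg 0.008322016893016945
the job is handed in; nothing more can be done
None
```

The job is handed in at 19.4 s: the yellow float stands foot down in the tube, and the red one is held in line with the barrel, its foot about 50 mm from the lens and on its axis to about 1 mm by my measurements.

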